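# Rock the seesaw gate and feed the ball blanks down the right chute

### The job

The seesaw gate of the wooden sorting stand leans to the left chute (left and right as the robot sees them). With a fingertip, press its raised right end down until the gate is fully over, and only then push both dark wooden balls along the feed trough, away from the robot, so that they roll over the gate and down the right chute into the right tray. Only press and push: do not pinch, lift or carry the balls, let none go left, and leave the gate fully over and the jar, the stepped block and the brass cylinder where they stand.

Things in the scene. Friction and masses are not known exactly. Their poses are not given: they have to be found in the camera images.
- stand: Fixed plywood stand, T-shaped from above, yaw within 0.4 rad of 0. Origin on the bench under the gate's pivot; +x points away from the robot, +y to its left. In this frame the feed trough lies at y = 0, x = -190 to -36 mm; the gate at x = -34 to 38, y = -85 to 85 mm; then on each side a ramp, from z = 55 mm at |y| = 92 down to a tray. The ramps' side walls reach z = 98 mm.
- feed_mouth (a point): Middle of the feed trough's floor at its gate end, fixed to the stand. The floor is level, 89 mm above the bench and 46 mm wide; the sides are 6 mm thick and only 12 mm high; both ends are open.
- gate (a joint): Tilt of the gate, rad: -0.26 fully over to the left (right end raised), 0 level, +0.26 fully over to the right. Stiff pivot along the stand's x, 81 mm above the bench: stays where it is left, also under a ball; about 1.5 N on an end moves it.
- gate_left_end (a point): Like gate_right_end, but 68 mm from the pivot towards the left end. The gate is a plain aluminium trough 170 mm long, 60 mm wide inside, with a 25 mm high rail on its far side and 20 mm rails on its near side, which leave a 60 mm gap in the middle where the feed trough ends.
- gate_right_end (a point): Point on the upper face of the gate's floor, midway between its rails, 68 mm from the pivot towards the right end: where to press. About 102 mm above the bench when the gate leans left, about 67 mm when it is fully over to the right. Moves with the gate.
- ball_front_center (a point): Centre of the front ball (nearer the gate), a polished (slippery) dark wooden ball 40 mm in diameter, about 28 g, free to roll, in the feed trough; centre 109 mm above the bench, so 28 mm of it stands out above the trough's sides.
- ball_rear_center (a point): Centre of the rear ball (nearer the robot), same as the front one, 44 to 82 mm behind it, centre to centre, measured along the trough; pushing it along drives the front ball ahead of it. A ball must be pushed until its centre is past the feed trough's end; it then drops 4 mm on to the gate and rolls by itself.
- ball_front: The front ball itself (its origin and axes turn as it rolls: use the centre point for its place).
- ball_rear: The rear ball itself (use the centre point for its place).
- right_tray (a point): Middle of the right tray's floor, where the balls are to end. Open tray 80 mm wide (stand's x), 109 mm long (y), floor 11 mm above the bench, walls up to 73 mm at its outer end.
- glue_jar: Bystander: upright jar 54 mm across, 75 mm high, beside the feed trough; origin at the centre of its underside.
- clamp_block: Bystander: light wooden stepped block 50 x 70 x 52 mm beside the feed trough; origin at the centre of its underside.
- spool: Bystander: brass cylinder 48 mm across, 50 mm high, beyond the gate; origin at the centre of its underside.
Not all that is in view belongs to the job. What is shaped like the ball_rear but green or turquoise is not meant.

How it is judged (in metres and radians):
On the way:
1. the gate is rocked fully over to the right while both balls still wait in the feed trough (value of joint gate above 0.22 rad and x of each of ball_front_center, ball_rear_center in the frame of stand below -0.036 m), for 0.2 s.
At the end, for the whole second after the job is handed in: The gate is over to the right (joint above 0.22 rad) and both balls lie at rest (below 50 mm/s) in the right tray (value of joint gate above 0.22 rad and y of ball_front_center in the frame of stand between -0.29 and -0.165 m and x of ball_front_center in the frame of stand between -0.045 and 0.045 m and z of each of ball_front_center, ball_rear_center in the frame of stand below 0.055 m and linear speed of each of ball_front, ball_rear below 0.05 m/s and y of ball_rear_center in the frame of stand between -0.29 and -0.165 m and x of ball_rear_center in the frame of stand between -0.045 and 0.045 m); the robot touches nothing.
It fails at once if a ball is lifted or carried (raised more than 20 mm above its place in the feed trough, or high over the right chute) (z of any of ball_front_center, ball_rear_center in the frame of stand above 0.129 m or (y of ball_front_center in the frame of stand below -0.105 m and z of ball_front_center in the frame of stand above 0.105 m) or (y of ball_rear_center in the frame of stand below -0.105 m and z of ball_rear_center in the frame of stand above 0.105 m)).
It fails at once if a ball is pinched or squeezed (more than 15 N from the fingers) (contact force between the fingers and ball_front above 15 N or contact force between the fingers and ball_rear above 15 N).
It fails at once if a ball goes down the left chute (y of any of ball_front_center, ball_rear_center in the frame of stand above 0.1 m).
It fails at once if a ball leaves the stand (((y of ball_front_center in the frame of stand below -0.04 m or y of ball_front_center in the frame of stand above 0.04 m) and (x of ball_front_center in the frame of stand below -0.06 m or x of ball_front_center in the frame of stand above 0.06 m)) or height (world z) of any of ball_front_center, ball_rear_center below 0 m or ((y of ball_rear_center in the frame of stand below -0.04 m or y of ball_rear_center in the frame of stand above 0.04 m) and (x of ball_rear_center in the frame of stand below -0.06 m or x of ball_rear_center in the frame of stand above 0.06 m))).
It fails at once if a bystander is moved by more than 15 mm (distance of any of glue_jar, clamp_block, spool from where it was at the start of the episode above 0.015 m).
It also fails if it takes over 45 s, if anything falls off the work surface, if the arm or the gripper's body presses on something with over 40 N, if the wrist force passes 120 N, or if a joint passes its speed limit or range.

### The arm

A 6-joint arm with a two-finger parallel gripper is mounted at the origin on the work surface. World frame = base frame: x ahead of the robot, y to its left, z up, the work surface at z = 0. Lengths are in mm, angles in rad, forces in N, time in s.
With the tool pointing down it reaches from about 400 to 925 mm from the base axis. Payload 12.5 kg.
Tool frame: the origin (TCP) lies at the very end of the fingers, on their centre line; the grasp point (between the pads) lies 19 mm behind it; z points along the fingers, y is the direction in which the jaws open and shut (so a half turn about z gives the same grasp; the last joint's range is limited). The gripper opens to 95 mm and grips with 3 to 60 N. Pads are 20 mm wide; open, the fingers measure 119 mm over their backs; the gripper's body (75 mm by 180 mm) begins 59 mm behind the grasp point.
Start: joints at [1.224, 0.491, 1.559, -0, 1.092, -0.106], TCP at [149.031, 606.99, 214.661] pointing down, gripper open.
Joint ranges: [-3.1, 3.1], [-0.84, 2.19], [0.05, 2.79], [-1.13, 4.28], [0.06, 2.93], [-2.69, 2.69]. Speed limits (rad/s): [2.22, 2.22, 2.79, 3.14, 3.14, 3.14].

### API

Orientations are given as [roll, pitch, yaw] about the fixed x, y, z axes, in that order (R = Rz(yaw) Ry(pitch) Rx(roll)).
In Python, from cell import env, read_camera, get_calibration gives the robot as it stands.
- The arm moves only by the tool arm_command, never from a script. Its argument "targets" is a list of rows, each a list of 3 entries, a list of its own where there are three numbers: the turn, a rotation vector about the tool's x, y, z in rad, then the shift along the tool's x, y, z in m, then the closure in counts, from 0 (fully open) to 255 (shut). In form: [[[rx, ry, rz], [tx, ty, tz], fingers], ...]. A call has 1 to 8 rows; each row is the pose to reach, as a shift and turn from the pose commanded when the call began, along the tool's axes at that moment; what a row does not reach only later rows make up. A row lasts 1/10 s, in which the tool goes at most 50 mm and 8.59 degrees, less where a joint would pass 70% of its speed; a pose out of reach is approached as far as the arm can. A call with a gripper value outside its range is refused whole. The fingers move at their own pace and stop on an object; the grip force is fixed at half the most. Time passes only in rows, so rows that repeat a pose let the fingers close. It gives the time, the measured TCP pose, the force and the opening at its end, in the units of the state.
- env.state(): the state, without advancing time (a new reading comes with each control period).
- read_camera(name): name is "scene" or "top"; returns (picture, depth): 400x640x3 uint8, blue, green, red; 400x640 float32, mm along the optical axis (not along the pixel's ray), 0 where there is no reading.
- get_calibration(name): a dict with "vfov" (degrees; the focal length in pixels is half the picture's height over the tangent of half this angle, whatever the lens; pixels are square), "cx", "cy" (the principal point, pixels), "world_from_camera" (4x4, takes a point from camera to world coordinates). Camera axes: x right, y down, z forward; pixel columns grow to the right and rows downward; lengths in mm; the calibration is good to about 2 mm. A picture is of the moment at which its call begins. get_calibration takes no time and is no camera call.
- env.job_done(): hands the job in, once; it reports no verdict.
The state is a dict: "t": time; "joints": joint angles; "qvel": joint speeds; "tau": joint torques, N m; "eef_pos": TCP position; "tcp_rot": TCP orientation; "ft_force": force on the tool from outside, world axes, zero at the start; "moment": the same for the moment, N m; "opening": opening from 0.0 (shut) to 1.0 (fully open).
Only numpy, scipy, OpenCV 4.12 (cv2) and the standard library are available. Lean on these libraries where they do the work, as an engineer would, in place of code of your own. Each camera call takes 0.05 s, during which the arm holds its last target.

## Working session

There is one attempt and no reset: what is moved stays moved. The work goes in short steps, Python scripts to look and compute and a tool call to move; the robot and the scene stay as the last step left them, time stands still between calls to the robot, and variables do not carry over. Pictures are saved under pics/ and viewed, and the job is handed in when it is done.

Besides the shell and the picture viewer there is one more tool, called after "Call:" in YAML: its name, and indented under it one key for each argument. arm_command: Moves the arm, as the interface text tells. Its arguments: {"type":"object","properties":{"targets":{"type":"array"}},"required":["targets"]}

```bash
mkdir -p pics; ls
cat > h.py <<'E'
import numpy as np,cv2
from cell import env,read_camera,get_calibration
def K(n):
    c=get_calibration(n);f=200/np.tan(np.radians(c['vfov'])/2);return f,c['cx'],c['cy'],np.array(c['world_from_camera'])
def pts(n,d):
    f,cx,cy,T=K(n);v,u=np.mgrid[0:d.shape[0],0:d.shape[1]]
    P=np.stack([(u-cx)/f*d,(v-cy)/f*d,d],-1)
    W=P@T[:3,:3].T+T[:3,3];W[d<=0]=np.nan;return W
def ray(n,u,v,z):
    f,cx,cy,T=K(n);r=T[:3,:3]@np.array([(u-cx)/f,(v-cy)/f,1]);o=T[:3,3];return o+r*(z-o[2])/r[2]
E
python3 - <<'E'
from h import *
for n in('scene','top'):
    p,d=read_camera(n);cv2.imwrite(f'pics/{n}0.png',p);np.savez(f'/tmp/{n}0.npz',p=p,d=d);print(n,K(n))
print(env.state())
E
```

```text
pics
scene (np.float64(520.1962210031849), 323.8217716266361, 193.0722233901122, array([[-6.69321027e-01,  4.73021420e-01, -5.72939874e-01,
         1.21986380e+03],
       [ 7.42729468e-01,  4.06234201e-01, -5.32284427e-01,
         6.10529774e+02],
       [-1.90341634e-02, -7.81808487e-01, -6.23228041e-01,
         7.86424109e+02],
       [ 0.00000000e+00,  0.00000000e+00,  0.00000000e+00,
         1.00000000e+00]]))
top (np.float64(420.4868970021431), 317.96216464884554, 191.7366606651008, array([[ 1.14918790e-01, -9.72312450e-01,  2.03475237e-01,
         4.26446739e+02],
       [-9.93373878e-01, -1.12774486e-01,  2.21416965e-02,
        -9.73856623e+00],
       [ 1.41816812e-03, -2.04671482e-01, -9.78829696e-01,
         8.88218871e+02],
       [ 0.00000000e+00,  0.00000000e+00,  0.00000000e+00,
         1.00000000e+00]]))
{'t': 0.1, 'joints': array([ 1.22442327e+00,  4.91464761e-01,  1.55941579e+00, -8.44604945e-06,
        1.09166264e+00, -1.05592624e-01]), 'qvel': array([-0.00077606, -0.00087823, -0.00065852,  0.00054771,  0.00025752,
        0.00013459]), 'tau': array([ 2.81966655e-03, -6.13618326e+01, -2.58604145e+01,  6.93562254e-02,
        4.70405747e-02, -3.66894687e-05]), 'eef_pos': array([148.93854466, 606.76892489, 214.1322262 ]), 'tcp_rot': array([-3.14064662e+00, -9.27334665e-05,  2.90081607e+00]), 'ft_force': array([ 0.37734589,  0.60481047, -0.89561606]), 'moment': array([-0.01254766,  0.00200525, -0.02923562]), 'opening': 0.9991511116676131}
```

View pics/scene0.png

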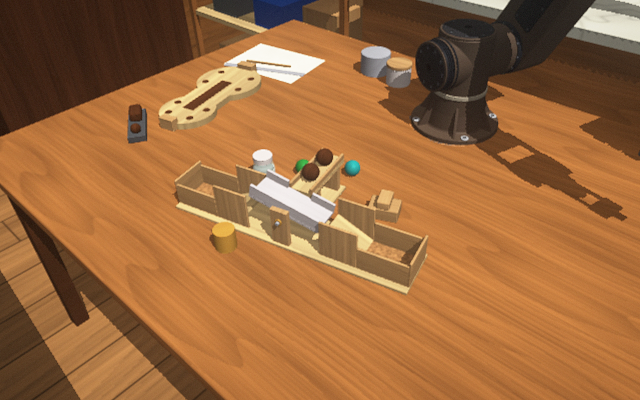

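View pics/top0.png

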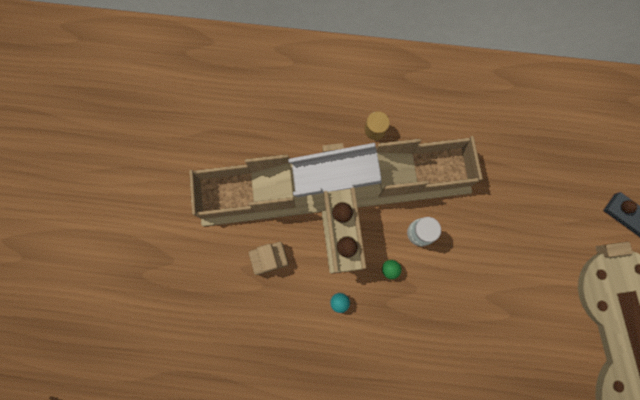

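The pictures show the following.
- **Top view:** the dark balls are in the trough at (343,212) and (347,247). The gate is around (336,172), the right tray is at image right (440,170), and the jar (425,231), block (268,258) and cylinder (377,124) are visible.
- **Could be mistaken for the balls:** green ball (392,270), turquoise ball (340,303), dark ball in the grey holder (629,207), and the dark holes of the guitar plate (601,275).
- **Choice:** the two dark balls lying in the feed trough.

Run:
```python
from h import *
z=np.load('/tmp/top0.npz');p,d=z['p'],z['d'];W=pts('top',d)
hsv=cv2.cvtColor(p,cv2.COLOR_BGR2HSV)
m=((p.max(2)<75)).astype(np.uint8);m[:, :315]=0;m[:,375:]=0;m[:195]=0;m[265:]=0
n,l,s,c=cv2.connectedComponentsWithStats(m)
for i in range(1,n):
    if s[i,4]>80: print(s[i],c[i],ray('top',*c[i],109), np.nanmax(W[l==i][:,2]))
# ball sphere fit by depth
from scipy.optimize import least_squares
for u,v in((343,212),(347,247)):
    q=W[v-7:v+8,u-7:u+8].reshape(-1,3)
    r=least_squares(lambda x:np.linalg.norm(q-x,axis=1)-20,q.mean(0)-[0,0,15]);print('sph',r.x,r.cost)
# walls: top pts z 85..105, excluding gate
H=W[...,2]
big=cv2.resize(p[100:290,170:500],None,fx=2.4,fy=2.4,interpolation=cv2.INTER_CUBIC);cv2.imwrite('pics/crop.png',big)
hm=np.nan_to_num(np.clip(H,0,130))*255/130
cv2.imwrite('pics/h.png',cv2.applyColorMap(cv2.resize(hm[100:290,170:500].astype(np.uint8),None,fx=2.4,fy=2.4,interpolation=0),cv2.COLORMAP_JET))
for v in range(195,275,10): print(v,[int(x) if x==x else -1 for x in H[v,318:370:2]])
```

```text
[332 203  22  20 268] [342.52985075 212.72014925] [553.82804579 -42.4573621  109.        ] 130.20781966972197
[337 237  22  21 268] [347.13432836 247.17537313] [490.95136485 -57.50000664 109.        ] 131.34044228579296
sph [555.46948183 -40.94088962 108.99958867] 185.33013256040127Traceback (most recent call last):
  File "<stdin>", line 12, in <module>
    return func(*args, **kwargs)
    raise ValueError("Initial guess is outside of provided bounds")
ValueError: Initial guess is outside of provided bounds
```

Run:
```python
from h import *
z=np.load('/tmp/top0.npz');p,d=z['p'],z['d'];W=pts('top',d)
from scipy.optimize import least_squares
for u,v in((343,212),(347,247)):
    q=W[v-7:v+8,u-7:u+8].reshape(-1,3);q=q[~np.isnan(q[:,0])]
    r=least_squares(lambda x:np.linalg.norm(q-x,axis=1)-20,q.mean(0)-[0,0,15],loss='soft_l1');print('sph',r.x,r.cost,len(q))
H=W[...,2]
big=cv2.resize(p[100:290,170:500],None,fx=2.4,fy=2.4,interpolation=cv2.INTER_CUBIC);cv2.imwrite('pics/crop.png',big)
hm=np.nan_to_num(np.clip(H,0,130))*255/130
cv2.imwrite('pics/h.png',cv2.applyColorMap(cv2.resize(hm[100:290,170:500].astype(np.uint8),None,fx=2.4,fy=2.4,interpolation=0),cv2.COLORMAP_JET))
for v in range(195,275,8): print(v,[int(x) if x==x else -1 for x in H[v,318:370:2]])
```

```text
sph [555.44436051 -40.69477669 109.05529693] 96.3938338430282 225
sph [492.59261115 -56.08278149 109.19010083] 83.4955372538299 223
195 [8, 5, 8, 101, 101, 86, 88, 87, 90, 88, 87, 87, 90, 88, 88, 88, 89, 100, 100, 10, 5, 10, 7, 6, 10, 8]
203 [8, 8, 5, 9, 102, 89, 87, 89, 90, 116, 120, 125, 124, 122, 120, 90, 88, 97, 99, 9, 5, 7, 9, 7, 8, 8]
211 [7, 8, 7, 7, 100, 100, 89, 115, 123, 123, 126, 128, 128, 129, 128, 125, 122, 113, 101, 100, 1, 2, 2, 0, 2, -1]
219 [0, 0, 4, 8, 6, 102, 101, 91, 107, 116, 118, 121, 120, 121, 120, 117, 89, 88, 91, 102, 0, 4, 1, -2, 2, 0]
227 [0, 3, 1, 5, 8, 102, 102, 88, 90, 89, 89, 90, 89, 85, 88, 91, 87, 91, 88, 102, 102, 0, 0, -2, 0, 1]
235 [0, 2, 0, 2, 8, 8, 100, 101, 87, 91, 91, 87, 89, 90, 89, 91, 89, 89, 89, 92, 103, 103, -1, -1, 3, 0]
243 [0, 1, -2, 0, 6, 5, 101, 100, 88, 88, 116, 123, 128, 127, 128, -1, 129, 126, 124, 116, 101, 101, 0, 0, 2, -1]
251 [0, 0, -1, -3, 0, 4, 7, 102, 101, 88, 116, 121, 125, 126, 126, 126, 125, 124, 122, 111, 89, 102, 102, -2, -1, -1]
259 [0, 0, 0, 3, 0, 8, 8, 100, 102, 90, 88, 88, 87, 90, 89, 89, 91, 89, 89, 88, 89, 97, 101, 0, 2, -1]
267 [-1, 0, 0, 2, 1, 1, 8, 7, 100, 99, 87, 89, 89, 87, 88, 89, 90, 89, 87, 89, 88, 91, 100, 101, 1, 0]
```

View pics/crop.png

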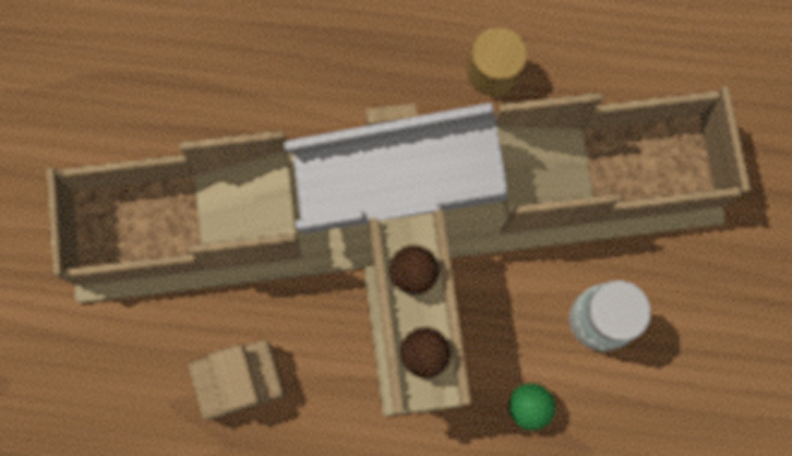

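View pics/h.png

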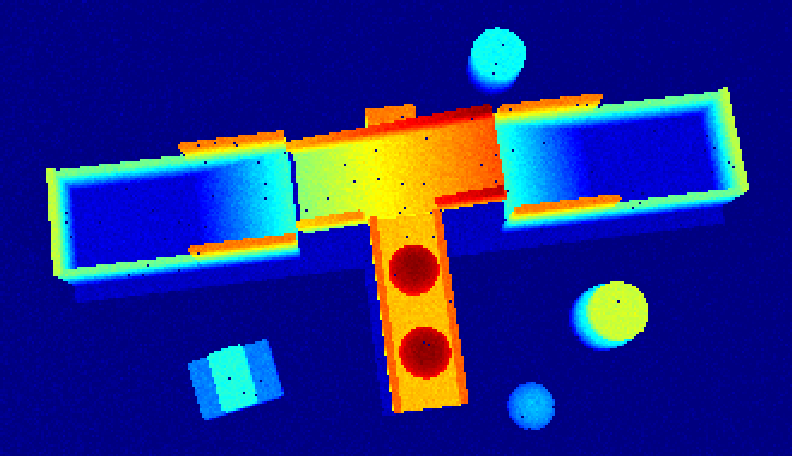

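Run:
```python
from h import *
z=np.load('/tmp/top0.npz');p,d=z['p'],z['d'];W=pts('top',d);H=W[...,2]
m=(H>80)&(H<135);m[:198]=0;m[:,:310]=0;m[:,372:]=0;m[280:]=0
n,l,s,c=cv2.connectedComponentsWithStats(m.astype(np.uint8))
i=1+np.argmax(s[1:,4]);q=W[l==i]
q=q[(q[:,2]<106)]
r=cv2.minAreaRect(q[:,:2].astype(np.float32));print(r,cv2.boxPoints(r))
# wall tops only
w=q[(q[:,2]>96)][:,:2]
for yaw in [0]:
    best=None
    for a in np.linspace(-.4,.4,801):
        v=w@np.array([-np.sin(a),np.cos(a)])
        lo,hi=v[v<np.median(q[:,:2]@[-np.sin(a),np.cos(a)])],v[v>=np.median(q[:,:2]@[-np.sin(a),np.cos(a)])]
        sc=lo.std()+hi.std()
        if best is None or sc<best[0]:best=(sc,a,lo.mean(),hi.mean(),lo.std(),hi.std())
print(best)
a=best[1];e=np.array([np.cos(a),np.sin(a)]);nn=np.array([-np.sin(a),np.cos(a)])
yc=(best[2]+best[3])/2
xr=np.percentile(q[:,:2]@e,0.3);print('rear x',xr,xr+190)
org=e*(xr+190)+nn*yc;print('origin',org)
# all stand points in stand frame
S=(W[...,:2]-org)@np.stack([e,nn],1)
sel=(abs(S[...,0])<60)&(abs(S[...,1])<300)&(H>85)
print('far rail etc')
g=(abs(S[...,1])<90)&(S[...,0]>-60)&(S[...,0]<60)&(H>62)
for y in range(-260,261,20):
    b=(abs(S[...,1]-y)<3)&(abs(S[...,0])<70)&(H>25);x=S[...,0][b]
    print(y,np.round(np.percentile(x,[1,99]),1) if len(x) else '', end=' ')
    b=(abs(S[...,1]-y)<4)&(abs(S[...,0])<12);print(np.round(np.nanmedian(H[b]),1))
for u,v in((342.5,212.7),(347.1,247.2)):
    print('ball',(ray('top',u,v,109)[:2]-org)@np.stack([e,nn],1))
for nm,(u,v),zz in(('jar',(428,228),75),('cyl',(377.5,122),50),('blk',(268,258),40)): 
    P=ray('top',u,v,zz);print(nm,P,(P[:2]-org)@np.stack([e,nn],1))
```

```text
((519.775146484375, -49.273277282714844), (140.30044555664062, 58.20623016357422), 13.699467658996582) [[444.72815  -37.611725]
 [458.51306  -94.16206 ]
 [594.82214  -60.93483 ]
 [581.03723   -4.384491]]
(np.float64(3.6808972759749397), np.float64(0.24), np.float64(-197.15617911540232), np.float64(-145.34276335071712), np.float64(1.8952126624907693), np.float64(1.7856846134841702))
rear x 423.1224836372286 613.1224836372286
origin [636.25560068 -20.6002899 ]
far rail etc
-260 [-46.6  45.7] 10.4
-240 [-46.8  44.8] 11.1
-220 [-46.5  45.4] 11.1
-200 [-46.5  43.8] 10.3
-180 [-46.7  43.3] 10.5
-160 [-46.6  44.9] 20.8
-140 [-46.6  44.4] 30.8
-120 [-46.7  43.4] 40.8
-100 [-46.5  43.5] 51.0
-80 [-34.5  33.7] 103.5
-60 [-34.3  37.3] 99.0
-40 [-34.3  37.2] 94.1
-20 [-67.6  52.5] 90.0
0 [-69.2  53.9] 85.3
20 [-67.7  53.7] 80.5
40 [-34.2  37.9] 76.3
60 [-34.5  37. ] 71.0
80 [-34.3  37.3] 67.0
100 [-46.3  43.6] 50.9
120 [-46.4  44.5] 41.6
140 [-46.4  44.5] 31.4
160 [-46.3  44.5] 21.3
180 [-46.6  44.7] 11.9
200 [-46.3  43.8] 11.5
220 [-46.1  44.8] 11.8
240 [-46.5  44.8] 11.3
260 [-46.4  45.3] 11.7
ball [-85.21572447  -1.58705728]
ball [-149.94749641   -1.23387742]
jar [ 548.65697771 -211.83025861   75.        ] [-130.54373484 -164.92650778]
cyl [764.51022403 -98.29941482  50.        ] [ 106.10930004 -105.95857147]
blk [457.14331185  92.93021646  40.        ] [-146.99206836  152.85195361]
```

Stand origin is about (636.3, -20.6) with yaw 0.24. The balls are at stand x = -85 and -150, and the right end of the gate is raised. I'll close the fingers and travel towards a point above the gate's right end, with tool y along the trough.

```bash
cat >> h.py <<'E'
from scipy.spatial.transform import Rotation as Ro
ORG=np.array([636.26,-20.6]);YAW=.24
def to(x,y,z,yaw=YAW+np.pi/2):
    s=env.state();R=Ro.from_euler('xyz',s['tcp_rot']);e=np.array([np.cos(YAW),np.sin(YAW)]);n=np.array([-e[1],e[0]])
    P=np.r_[ORG+e*x+n*y,z];D=P-s['eef_pos'];G=Ro.from_euler('xyz',[np.pi,0,yaw])
    q=(s['eef_pos'][:2]-ORG);print('t',s['t'],'stand xy',np.round([q@e,q@n],1),'z',round(s['eef_pos'][2],1),'F',s['ft_force'].round(1),'op',round(s['opening'],2))
    print('turn',(R.inv()*G).as_rotvec().round(3),'shift m',(R.inv().apply(D)/1000).round(4))
E
python3 -c "
from h import *
to(2,-68,214)"
```

```text
t 0.1 stand xy [-324.2  725.2] z 214.1 F [ 0.4  0.6 -0.9] op 1.0
turn [-1.00e-03  0.00e+00  1.09e+00] shift m [-6.561e-01 -5.524e-01  6.000e-04]
```

Call:
arm_command:
  targets:
    - [[0,0,0.14],[-0.035,-0.03,0],255]
    - [[0,0,0.28],[-0.07,-0.06,0],255]
    - [[0,0,0.42],[-0.105,-0.09,0],255]
    - [[0,0,0.56],[-0.14,-0.12,0],255]
    - [[0,0,0.7],[-0.175,-0.15,0],255]
    - [[0,0,0.84],[-0.21,-0.18,0],255]
    - [[0,0,0.98],[-0.245,-0.21,0],255]
    - [[0,0,1.09],[-0.28,-0.24,0],255]

```text
t: 0.9
eef_pos: [364.4, 305.5, 214.6]
tcp_rot: [-3.142, -0.0, 1.805]
ft_force: [0.3, 0.3, -1.0]
opening: 0.386
```

```bash
python3 -c "
from h import *
to(2,-68,190)"
```

```text
t 0.9 stand xy [-186.6  381.4] z 214.6 F [ 0.3  0.3 -1. ] op 0.39
turn [-0.    -0.    -0.005] shift m [-0.4483  0.191   0.0246]
```

Call:
arm_command:
  targets:
    - [[0,0,0],[-0.044,0.019,0],255]
    - [[0,0,0],[-0.088,0.038,0],255]
    - [[0,0,0],[-0.132,0.057,0],255]
    - [[0,0,0],[-0.176,0.076,0],255]
    - [[0,0,0],[-0.22,0.095,0],255]
    - [[0,0,0],[-0.264,0.114,0],255]
    - [[0,0,0],[-0.308,0.133,0],255]
    - [[0,0,0],[-0.352,0.152,0],255]

```text
t: 1.7
eef_pos: [595.8, -0.5, 214.4]
tcp_rot: [-3.141, -0.0, 1.81]
ft_force: [0.1, 1.3, -0.1]
opening: 0.002
```

```bash
python3 -c "
from h import *
to(2,-68,150)"
```

```text
t 1.7 stand xy [-34.5  29.1] z 214.4 F [ 0.1  1.3 -0.1] op 0.0
turn [-0. -0. -0.] shift m [-0.0971  0.0366  0.0643]
```

Call:
arm_command:
  targets:
    - [[0,0,0],[-0.03,0.012,0],255]
    - [[0,0,0],[-0.06,0.024,0],255]
    - [[0,0,0],[-0.09,0.035,0.01],255]
    - [[0,0,0],[-0.097,0.0365,0.035],255]
    - [[0,0,0],[-0.097,0.0365,0.064],255]
    - [[0,0,0],[-0.097,0.0365,0.064],255]

```text
t: 2.3
eef_pos: [651.8, -84.2, 146.7]
tcp_rot: [-3.136, -0.003, 1.81]
ft_force: [-0.6, -0.4, 0.2]
opening: 0.007
```

```bash
python3 -c "
from h import *
to(2,-68,69)
p,d=read_camera('scene');cv2.imwrite('pics/s1.png',cv2.resize(p[130:310,160:440],None,fx=2.5,fy=2.5))"
```

```text
t 2.3 stand xy [ -0.  -65.5] z 146.7 F [-0.6 -0.4  0.2] op 0.01
turn [-0.006 -0.003 -0.001] shift m [-0.0028  0.0025  0.0776]
```

View pics/s1.png

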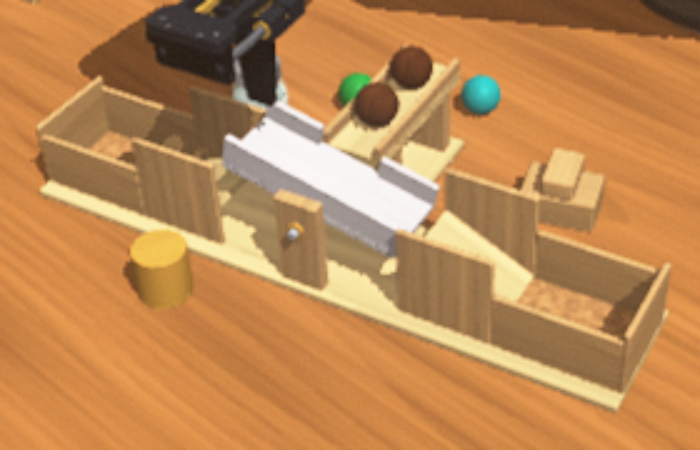

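The fingertip, at crop pixel (262,85), stands above the raised right end. Both balls wait in the trough at (377,105) and (411,67). Pressing now.

Call:
arm_command:
  targets:
    - [[0,0,0],[0,0,0.02],255]
    - [[0,0,0],[0,0,0.035],255]
    - [[0,0,0],[0,0,0.045],255]
    - [[0,0,0],[0,0,0.052],255]
    - [[0,0,0],[0,0,0.059],255]
    - [[0,0,0],[0,0,0.066],255]
    - [[0,0,0],[0,0,0.072],255]
    - [[0,0,0],[0,0,0.076],255]

```text
t: 3.15
eef_pos: [653.7, -84.1, 74.3]
tcp_rot: [3.141, -0.0, 1.811]
ft_force: [1.3, 1.1, 2.0]
opening: 0.008
```

```bash
python3 -c "
from h import *
to(2,-68,68)"
```

```text
t 3.15 stand xy [  1.9 -65.9] z 74.3 F [1.3 1.1 2. ] op 0.01
turn [ 0. -0. -0.] shift m [-0.0022  0.0001  0.0063]
```

Call:
arm_command:
  targets:
    - [[0,0,0],[0,0,0.002],255]
    - [[0,0,0],[0,0,0.004],255]
    - [[0,0,0],[0,0,0.005],255]
    - [[0,0,0],[0,0,0.005],255]

```text
t: 3.55
eef_pos: [653.7, -83.9, 71.0]
tcp_rot: [3.141, 0.0, 1.811]
ft_force: [-2.6, 2.4, 11.9]
opening: 0.005
```

```bash
python3 -c "
from h import *
to(2,-68,68)"
```

```text
t 3.55 stand xy [  1.9 -65.6] z 71.0 F [-2.6  2.4 11.9] op 0.01
turn [0.001 0.    0.   ] shift m [-0.0024  0.0001  0.003 ]
```

Force has risen to about 12 N, so the gate is at its stop. I'll press a little more, then lift and check.

Call:
arm_command:
  targets:
    - [[0,0,0],[0,0,0.002],255]
    - [[0,0,0],[0,0,0.002],255]
    - [[0,0,0],[0,0,-0.02],255]
    - [[0,0,0],[0,0,-0.06],255]
    - [[0,0,0],[0,0,-0.1],255]
    - [[0,0,0],[0,0,-0.13],255]

```text
t: 4.15
eef_pos: [653.6, -84.2, 202.1]
tcp_rot: [3.14, 0.001, 1.811]
ft_force: [0.3, -0.3, -0.8]
opening: 0.007
```

```bash
python3 -c "
from h import *
to(-215,-1,200)
p,d=read_camera('top');W=pts('top',d);e=np.array([np.cos(.24),np.sin(.24)]);n=np.array([-e[1],e[0]]);S=(W[...,:2]-ORG)@np.stack([e,n],1);H=W[...,2]
for y in(20,40,60,80):
  b=(abs(S[...,1]-y)<4)&(abs(S[...,0])<12);print(y,np.nanmedian(H[b]))
p,d=read_camera('scene');cv2.imwrite('pics/s2.png',cv2.resize(p[130:310,160:440],None,fx=2.5,fy=2.5))"
```

```text
t 4.15 stand xy [  1.7 -65.9] z 202.1 F [ 0.3 -0.3 -0.8] op 0.01
turn [0.001 0.001 0.   ] shift m [ 0.0649 -0.2167  0.0018]
20 nan
40 nan
60 nan
80 105.8143060974304
  return np.nanmean(a, axis, out=out, keepdims=keepdims)
```

View pics/s2.png

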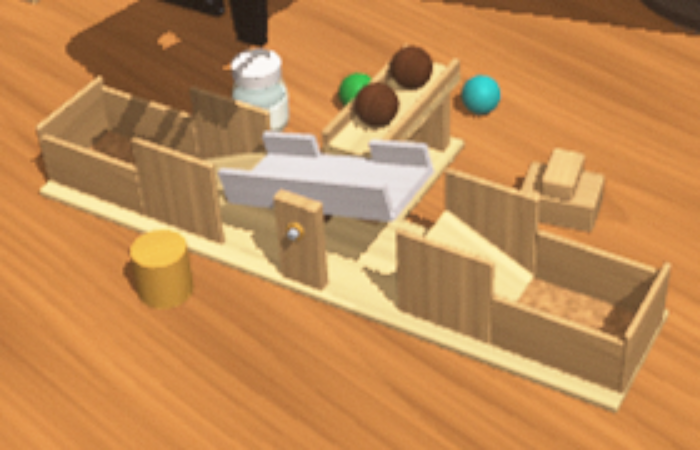

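The gate is fully over: its left end floor now reads 106 mm, and in the crop the right side (240,185) is low. Both balls still wait at (377,105) and (411,67). Next I move behind the rear ball.

Call:
arm_command:
  targets:
    - [[0,0,0],[0.01,-0.035,0],255]
    - [[0,0,0],[0.022,-0.075,0],255]
    - [[0,0,0],[0.034,-0.115,0],255]
    - [[0,0,0],[0.046,-0.155,0],255]
    - [[0,0,0],[0.058,-0.19,0],255]
    - [[0,0,0],[0.065,-0.21,0],255]
    - [[0,0,0],[0.065,-0.21,0],255]
    - [[0,0,0],[0.065,-0.21,0.01],255]

```text
t: 5.05
eef_pos: [435.0, -71.2, 190.0]
tcp_rot: [3.139, 0.001, 1.811]
ft_force: [0.9, -0.5, 1.3]
opening: 0.004
```

```bash
python3 -c "
from h import *
to(-205,-1,99)"
```

```text
t 5.05 stand xy [-207.6   -1.3] z 190.0 F [ 0.9 -0.5  1.3] op 0.0
turn [ 0.002  0.001 -0.   ] shift m [0.0004 0.0024 0.091 ]
```

Call:
arm_command:
  targets:
    - [[0,0,0],[0,0,0.03],255]
    - [[0,0,0],[0,0,0.06],255]
    - [[0,0,0],[0,0,0.08],255]
    - [[0,0,0],[0,0,0.09],255]
    - [[0,0,0],[0,0,0.09],255]

```text
t: 5.55
eef_pos: [434.1, -70.8, 98.0]
tcp_rot: [-3.139, -0.002, 1.811]
ft_force: [-0.2, -0.5, 0.7]
opening: 0.006
```

```bash
python3 -c "
from h import *
to(-60,0,99)
p,d=read_camera('scene');cv2.imwrite('pics/s3.png',cv2.resize(p[130:310,160:440],None,fx=2.5,fy=2.5))"
```

```text
t 5.55 stand xy [-208.3   -0.8] z 98.0 F [-0.2 -0.5  0.7] op 0.01
turn [-0.002 -0.002  0.   ] shift m [ 0.0007  0.1483 -0.0014]
```

View pics/s3.png

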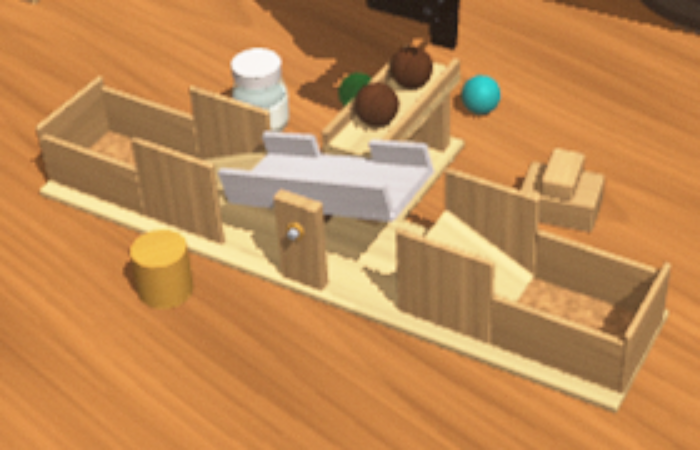

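The fingertip (445,30) is just behind the trough's open end, in line with the balls. Pushing gently.

Call:
arm_command:
  targets:
    - [[0,0,0],[0,0.006,-0.001],255]
    - [[0,0,0],[0,0.013,-0.001],255]
    - [[0,0,0],[0,0.02,-0.001],255]
    - [[0,0,0],[0,0.026,-0.001],255]
    - [[0,0,0],[0,0.032,-0.001],255]
    - [[0,0,0],[0,0.038,-0.001],255]
    - [[0,0,0],[0,0.044,-0.001],255]
    - [[0,0,0],[0,0.05,-0.001],255]

```text
t: 6.4
eef_pos: [483.1, -58.9, 100.6]
tcp_rot: [-3.142, -0.0, 1.811]
ft_force: [0.5, 0.5, -0.3]
opening: 0.005
```

```bash
python3 -c "
from h import *
to(-60,0,99)
p,d=read_camera('scene');cv2.imwrite('pics/s4.png',cv2.resize(p[130:310,160:440],None,fx=2.5,fy=2.5))"
```

```text
t 6.4 stand xy [-157.8   -0.8] z 100.6 F [ 0.5  0.5 -0.3] op 0.0
turn [-0. -0.  0.] shift m [0.0008 0.0978 0.0016]
```

View pics/s4.png

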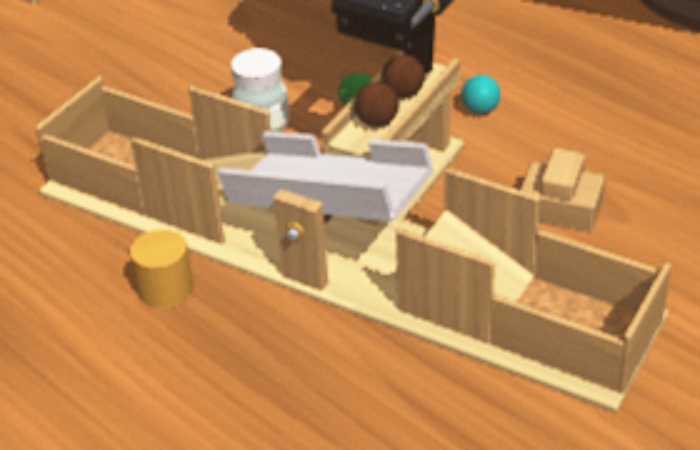

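The rear ball has moved up to (403,75) and the front ball has not moved yet. Continuing.

Call:
arm_command:
  targets:
    - [[0,0,0],[0,0.006,0],255]
    - [[0,0,0],[0,0.012,0],255]
    - [[0,0,0],[0,0.018,0],255]
    - [[0,0,0],[0,0.024,0],255]
    - [[0,0,0],[0,0.03,0],255]
    - [[0,0,0],[0,0.036,0],255]
    - [[0,0,0],[0,0.042,0],255]
    - [[0,0,0],[0,0.048,0],255]

```text
t: 7.25
eef_pos: [529.8, -47.5, 100.6]
tcp_rot: [3.142, -0.0, 1.811]
ft_force: [0.1, 0.3, -0.5]
opening: 0.003
```

```bash
python3 -c "
from h import *
to(-60,0,99)
p,d=read_camera('scene');cv2.imwrite('pics/s5.png',cv2.resize(p[130:310,160:440],None,fx=2.5,fy=2.5))"
```

```text
t 7.25 stand xy [-109.8   -0.8] z 100.6 F [ 0.1  0.3 -0.5] op 0.0
turn [ 0. -0.  0.] shift m [0.0008 0.0498 0.0016]
```

View pics/s5.png

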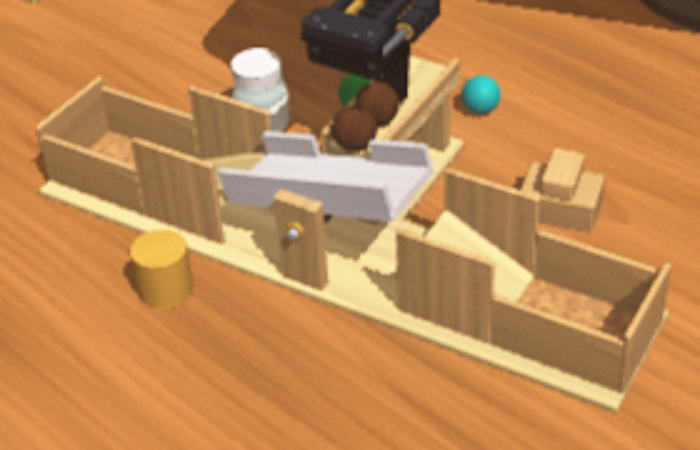

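The front ball (354,128) is at the lip and the rear one touches it. I'll nudge the front ball over, hold, then look.

Call:
arm_command:
  targets:
    - [[0,0,0],[0,0.006,0],255]
    - [[0,0,0],[0,0.012,0],255]
    - [[0,0,0],[0,0.015,0],255]
    - [[0,0,0],[0,0.015,0],255]
    - [[0,0,0],[0,0.015,0],255]
    - [[0,0,0],[0,0.015,0],255]
    - [[0,0,0],[0,0.015,0],255]
    - [[0,0,0],[0,0.015,0],255]

```text
t: 8.1
eef_pos: [543.8, -44.2, 100.7]
tcp_rot: [3.142, -0.0, 1.811]
ft_force: [0.1, -1.2, 0.6]
opening: 0.005
```

```bash
python3 -c "
from h import *
to(-45,0,99)
p,d=read_camera('scene');cv2.imwrite('pics/s6.png',cv2.resize(p[130:310,160:440],None,fx=2.5,fy=2.5))"
```

```text
t 8.1 stand xy [-95.4  -0.9] z 100.7 F [ 0.1 -1.2  0.6] op 0.01
turn [ 0. -0. -0.] shift m [0.0009 0.0504 0.0017]
```

View pics/s6.png

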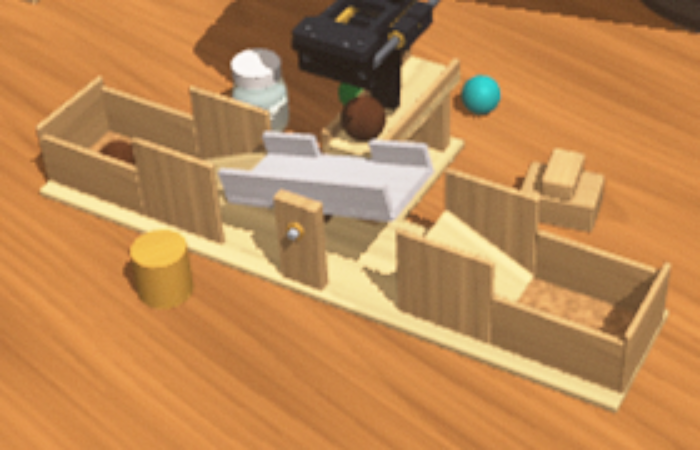

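The front ball is in the right tray at (118,150). The rear ball is at (362,117). Now pushing the second one over.

Call:
arm_command:
  targets:
    - [[0,0,0],[0,0.006,0],255]
    - [[0,0,0],[0,0.012,0],255]
    - [[0,0,0],[0,0.018,0],255]
    - [[0,0,0],[0,0.024,0],255]
    - [[0,0,0],[0,0.03,0],255]
    - [[0,0,0],[0,0.036,0],255]
    - [[0,0,0],[0,0.038,0],255]
    - [[0,0,0],[0,0.038,0],255]

```text
t: 8.95
eef_pos: [581.0, -35.0, 100.5]
tcp_rot: [-3.142, -0.0, 1.811]
ft_force: [-0.2, 0.4, 0.6]
opening: 0.003
```

Call:
arm_command:
  targets:
    - [[0,0,0],[0,-0.01,0],255]
    - [[0,0,0],[0,-0.03,0],255]
    - [[0,0,0],[0,-0.05,-0.03],255]
    - [[0,0,0],[0,-0.07,-0.07],255]
    - [[0,0,0],[0,-0.1,-0.1],255]
    - [[0,0,0],[0,-0.12,-0.1],255]
    - [[0,0,0],[0,-0.12,-0.1],255]

```text
t: 9.65
eef_pos: [461.8, -63.9, 201.5]
tcp_rot: [3.141, 0.0, 1.81]
ft_force: [0.2, -0.3, -0.7]
opening: 0.004
```

```bash
python3 -c "
from h import *
to(-45,0,99)
p,d=read_camera('scene');cv2.imwrite('pics/s7.png',cv2.resize(p[130:310,160:440],None,fx=2.5,fy=2.5))
p,d=read_camera('top');cv2.imwrite('pics/t7.png',cv2.resize(p[100:290,170:500],None,fx=2.4,fy=2.4))"
```

```text
t 9.65 stand xy [-179.7   -0.6] z 201.5 F [ 0.2 -0.3 -0.7] op 0.0
turn [ 0.001  0.    -0.001] shift m [0.0007 0.1346 0.1026]
```

View pics/s7.png

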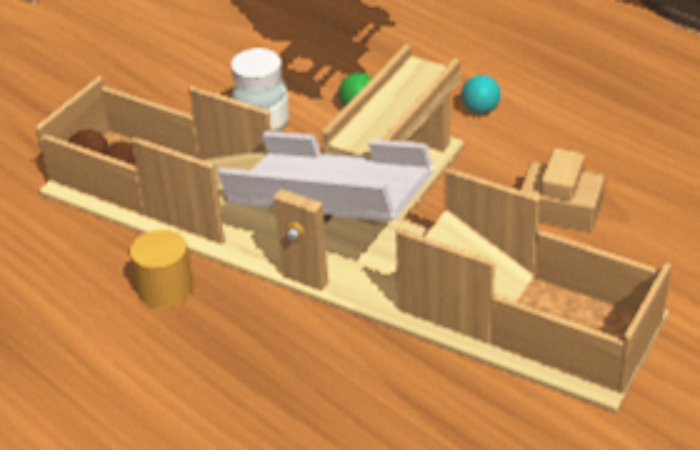

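View pics/t7.png

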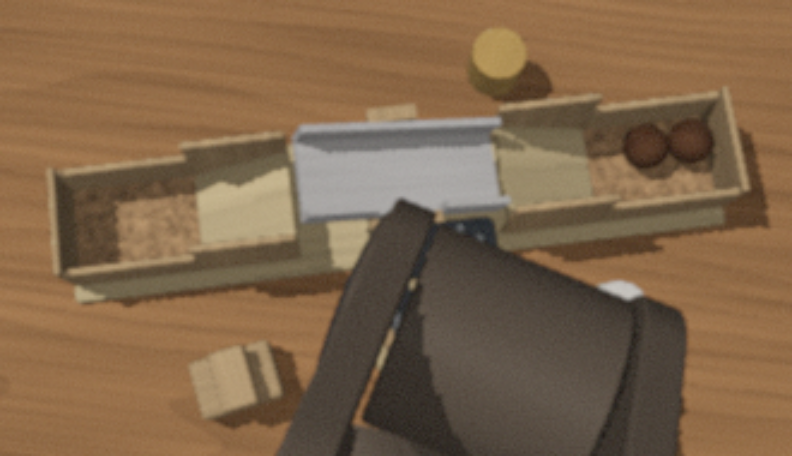

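Both balls are in the right tray, at (645,145) and (690,140) in the top crop. The gate is over and the bystanders have not moved. I'll let the balls settle and then measure.

Call:
arm_command:
  targets:
    - [[0,0,0],[0,0,-0.01],255]
    - [[0,0,0],[0,0,-0.01],255]
    - [[0,0,0],[0,0,-0.01],255]
    - [[0,0,0],[0,0,-0.01],255]
    - [[0,0,0],[0,0,-0.01],255]
    - [[0,0,0],[0,0,-0.01],255]
    - [[0,0,0],[0,0,-0.01],255]
    - [[0,0,0],[0,0,-0.01],255]

```text
t: 10.55
eef_pos: [464.2, -63.6, 210.6]
tcp_rot: [-3.142, -0.0, 1.811]
ft_force: [0.3, -0.3, -0.4]
opening: 0.005
```

```bash
cat > chk.py <<'E'
from h import *
e=np.array([np.cos(.24),np.sin(.24)]);n=np.array([-e[1],e[0]]);M=np.stack([e,n],1)
import time
for k in range(4):
    p,d=read_camera('top');t=env.state()['t']
    g=p.max(2).astype(np.uint8)[130:190,405:480]
    m=(p[...,2]<75)&(p[...,0]<60);m2=np.zeros_like(m);m2[140:178,425:472]=m[140:178,425:472]
    W=pts('top',d);b=m2&(W[...,2]>30);S=(W[b][:,:2]-ORG)@M
    q=S.astype(np.float32)
    _,l,c=cv2.kmeans(q,2,None,(3,50,.01),5,cv2.KMEANS_PP_CENTERS)
    c=c[np.argsort(c[:,1])];print(round(t,2),c.round(1).tolist(),np.nanmax(W[b][:,2]).round(1),len(q))
H=W[...,2];S=(W[...,:2]-ORG)@M
for y in(-80,-60,60,80):
  b=(abs(S[...,1]-y)<4)&(abs(S[...,0])<12);print(y,np.nanmedian(H[b]).round(1))
E
python3 chk.py
```

```text
10.6 [[9.199999809265137, -264.0], [8.100000381469727, -220.6999969482422]] 51.8 287
10.65 [[9.5, -263.29998779296875], [8.800000190734863, -220.1999969482422]] 53.5 290
10.7 [[9.5, -263.20001220703125], [8.399999618530273, -220.5]] 52.8 295
10.75 [[9.300000190734863, -263.20001220703125], [8.899999618530273, -221.1999969482422]] 50.4 288
-80 63.8
-60 69.7
60 101.4
80 106.2
```

The balls are at rest in the tray, the gate tilt is about 0.26, and the arm is clear. Handing in.

```bash
python3 -c "
from h import *
env.job_done();print(env.state()['t'])"
```

```text
the job is handed in; nothing more can be done
the job is handed in; nothing more can be done
```

I pressed the gate's raised right end down to its stop with the closed fingertips. Then I pushed the rear ball along the trough, which drove the front ball over first. After a pause I pushed the rear ball over too, and the arm backed off and I handed the job in at about 10.8 s.

The last checks found no failures or disagreements:
- **Gate:** fully over to the right. The floor measured 63.8 mm high at the right end and 106.2 mm at the left, a tilt of about 0.26 rad.
- **Balls:** both at rest in the right tray, at stand x of about 9 mm and y of about -221 and -263 mm. They stayed within about 1 mm over four pictures.
- **Robot:** clear of everything, with about 0 N on the tool. The wrist force was about 12 N at the last reading during the press; the final 2 mm was not read.
- **Bystanders:** the brass cylinder, jar and stepped block looked unmoved in the pictures. I did not measure their positions again, and the arm partly hid the jar in the last top view.

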